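# Check the press latches of two lidded pans and mark the stiff one

## Task

Test the black press latch on each of the two lidded steel pans: push it slowly straight down with the closed fingers until it clicks and stays down, or, if it will not click, until you have leaned on it with 12 N for about a second, and never press on a latch with more than 20 N. Leave the good latch clicked down and the too stiff one up, then stand the dark steel repair marker upright in the round holder on the lid of the pan with the stiff latch, let go of it, and leave the other things on the table alone.

Things in the scene. Friction and masses are not known exactly. Their poses are not given: they have to be found in the camera images.
- pan_a: Lidded steel pan fixed on the table, 172 x 122 mm (its x by y), flat lid top 71 mm above the table; origin at the centre of its underside, z up. On the lid are a press latch (45 mm from the origin towards -x) and an open round marker holder (42 mm towards +x). It may stand left or right, turned up to 0.3 rad. One of the pans has a good latch, the other a stiff one.
- latch_a: Press latch of pan_a: upright black round plunger, 32 mm across, flat top. Origin at the centre of its top face, z up. At rest its top is 103 mm above the table, 24 mm above the collar round it; it moves only straight down, at most 20 mm; below 14 mm a good one meets a rubber buffer (2.5 N per mm). Good and stiff latches look alike.
- collar_a (a point): Dark steel collar, 48 mm across, round the latch of pan_a; the point is the centre of its rim, 79 mm above the table. A good latch gives way at 5 to 8 N about 3 mm down, snaps through by 9 mm (the force drops to nothing) and stays down by itself about 13 mm lower. A stiff latch goes down only about 3 mm under 12 N, does not click, and comes up again.
- holder_a (a point): Marker holder on the lid of pan_a: open ring, 58 mm inside, 66 mm outside, rim 8 mm high; the point is the centre of its floor, on the lid, 71 mm above the table.
- pan_b: Lidded steel pan fixed on the table, 172 x 122 mm (its x by y), flat lid top 71 mm above the table; origin at the centre of its underside, z up. On the lid are a press latch (45 mm from the origin towards -x) and an open round marker holder (42 mm towards +x). It may stand left or right, turned up to 0.3 rad. One of the pans has a good latch, the other a stiff one.
- latch_b: Press latch of pan_b: upright black round plunger, 32 mm across, flat top. Origin at the centre of its top face, z up. At rest its top is 103 mm above the table, 24 mm above the collar round it; it moves only straight down, at most 20 mm; below 14 mm a good one meets a rubber buffer (2.5 N per mm). Good and stiff latches look alike.
- collar_b (a point): Dark steel collar, 48 mm across, round the latch of pan_b; the point is the centre of its rim, 79 mm above the table. A good latch gives way at 5 to 8 N about 3 mm down, snaps through by 9 mm (the force drops to nothing) and stays down by itself about 13 mm lower. A stiff latch goes down only about 3 mm under 12 N, does not click, and comes up again.
- holder_b (a point): Marker holder on the lid of pan_b: open ring, 58 mm inside, 66 mm outside, rim 8 mm high; the point is the centre of its floor, on the lid, 71 mm above the table.
- marker_mid (a point): Repair marker, a loose upright dark steel weight of about 0.16 kg: round foot 44 mm across and 10 mm high, then an upright round stem 22 mm across from 13 mm to its top at 50 mm. The point is on its axis half-way up, 25 mm above its underside; z along the stem, up. Stood in a holder the point is 25 mm above the holder's point.
- bowl: Red plastic bowl, 96 mm across, 45 mm high; bystander, to be left where it is. Origin at the centre of its underside.
- mug: White mug, 76 mm across, 85 mm high; bystander, to be left where it is. Origin at the centre of its underside.
- spatula: Spatula lying flat, handle towards its -x; bystander, to be left where it is. Origin at the centre of its underside.
- jar: Amber glass jar, 64 mm across, 90 mm high; bystander, to be left where it is. Origin at the centre of its underside.
- brush: Brush lying flat, handle towards its -x; bystander, to be left where it is. Origin at the centre of its underside.
- can: Steel can, 66 mm across, 100 mm high; bystander, to be left where it is. Origin at the centre of its underside.
Mind the look-alikes: they are no part of the job. What is shaped like the pan_a but purple is not meant. Several things look just like the part that bears marker_mid: the one meant starts farthest from the robot's base.

How it is judged (in metres and radians):
On the way:
1. the stiff latch has been tested: pressed by the fingers with at least 10 N for 0.3 s without clicking (before or after the other latch) (((contact force between the fingers and latch_a above 10 N and z of latch_a in the frame of pan_a above 0.098 m) or (contact force between the fingers and latch_b above 10 N and z of latch_b in the frame of pan_b above 0.098 m))), for 0.3 s.
At the end, for the whole second after the job is handed in: the good latch has clicked and stays down (top less than 94 mm above the pan's underside), the stiff latch is up (more than 98 mm), and the repair marker stands at rest, upright within 0.12 rad, on the floor of the holder on the stiff latch's pan (within 10 mm of the holder's centre, 5 mm in height) (((z of latch_a in the frame of pan_a below 0.094 m and z of latch_b in the frame of pan_b above 0.098 m and horizontal distance between marker_mid and holder_b below 0.01 m and z of marker_mid in the frame of holder_b between 0.02 and 0.03 m and angle between marker_mid's own z axis and vertical below 0.12 rad) or (z of latch_b in the frame of pan_b below 0.094 m and z of latch_a in the frame of pan_a above 0.098 m and horizontal distance between marker_mid and holder_a below 0.01 m and z of marker_mid in the frame of holder_a between 0.02 and 0.03 m and angle between marker_mid's own z axis and vertical below 0.12 rad))); the robot touches nothing.
It fails at once if a latch is pressed with more than 20 N (contact force between any of the fingers, the arm and latch_a above 20 N or contact force between any of the fingers, the arm and latch_b above 20 N).
It fails at once if the bowl, mug, spatula, jar, brush or can is moved more than 30 mm (distance of any of bowl, mug, spatula, jar, brush, can from where it was at the start of the episode above 0.03 m).
It also fails if it takes over 72 s, if anything falls off the work surface, if the arm or the gripper's body presses on something with over 40 N, if the wrist force passes 120 N, or if a joint passes its speed limit or range.

## Robot

A 6-joint arm with a two-finger parallel gripper is mounted at the origin on the work surface. World frame = base frame: x ahead of the robot, y to its left, z up, the work surface at z = 0. Lengths are in mm, angles in degrees, forces in N, time in s.
With the tool pointing down it reaches from about 350 to 850 mm from the base axis. Payload 8.1 kg.
Tool frame: the origin (TCP) lies between the finger pads; the fingertips stand 22 mm ahead of it and the grasp point (between the pads) lies 3 mm ahead of it; z points along the fingers, y is the direction in which the jaws open and shut (so a half turn about z gives the same grasp; the last joint's range is limited). The gripper opens to 85 mm and grips with 20 to 120 N. Pads are 22 mm wide; open, the fingers measure 114 mm over their backs; the gripper's body (76 mm by 85 mm) begins 54 mm behind the grasp point. The pads swing forward as they close: fully open they stand 13 mm farther back than shut.
Start: joints at [58.476, 7.471, 85.268, -0, 87.261, -4.893], TCP at [268.927, 536.362, 253.292] pointing down, gripper open.
Joint ranges: [-169.43, 169.43], [-51.17, 129.36], [1.28, 143.12], [-76.62, 256.62], [0, 156.53], [-152.29, 152.29]. Speed limits (degrees/s): [136.94, 136.94, 159.86, 180, 180, 180].

## Interface

Orientations are given as [roll, pitch, yaw] about the fixed x, y, z axes, in that order (R = Rz(yaw) Ry(pitch) Rx(roll)).
In Python, from bench import r gives the robot as it stands.
- The arm moves only by the tool drive_tool, never from a script. Its argument "moves" is a list of rows, each a list of 2 entries, a list of its own where there are three numbers: the shift along the world's x, y, z in mm, then the turn about the world's z in degrees. A call has exactly 8 rows; each row is the pose to reach, as a shift and turn from the pose commanded when the call began; what a row does not reach only later rows make up. A row lasts 1/12 s, in which the tool goes at most 41.7 mm and 7.16 degrees, less where a joint would pass 70% of its speed; a pose out of reach is approached as far as the arm can. A call with a gripper value outside its range is refused whole. "fingers" is the finger opening in mm, from 0 to 85.4, set as the call begins (left out, the last holds). The fingers move at their own pace and stop on an object; "squeeze" is the grip in N (left out, the last holds). Time passes only in rows, so rows that repeat a pose let the fingers close, or fill a call up. It gives the time, the measured TCP pose, the force and the opening at its end, in the units of the state.
- r.sense(): the state, without advancing time (a new reading comes with each control period).
- r.snapshot(name): name is "scene" or "top" or "wrist"; returns a dict with "pixels" (480x640x3 uint8, red, green, blue), "camera_matrix" (3x3 intrinsics, pixels), "xyz" and "orientation" of the camera in the world. Camera axes: x right, y down, z forward; pixel columns grow to the right and rows downward; lengths in mm; the calibration is good to about 2 mm. A picture is of the moment at which its call begins. There is no depth.
- r.hand_in(): hands the job in, once; it reports no verdict.
The state is a dict: "time": time; "joint_pos": joint angles; "qd": joint speeds; "joint_efforts": joint torques, N m; "tool_pos": TCP position; "tcp_rot": TCP orientation; "ft_force": force on the tool from outside, world axes, zero at the start; "wrist_torque": the same for the moment, N m; "finger_gap": finger opening in mm.
Only numpy, scipy, OpenCV 4.12 (cv2) and the standard library are available. Lean on these libraries where they do the work, as an engineer would, in place of code of your own. Each camera call takes 0.05 s, during which the arm holds its last target.

## Working session

There is one attempt and no reset: what is moved stays moved. The work goes in short steps, Python scripts to look and compute and a tool call to move; the robot and the scene stay as the last step left them, time stands still between calls to the robot, and variables do not carry over. Pictures are saved under pics/ and viewed, and the job is handed in when it is done.

Besides the shell and the picture viewer there is one more tool, called as name(argument=value, ...) on one line, values as JSON. drive_tool: Moves the arm, as the interface text tells. Its arguments: {"type":"object","properties":{"moves":{"type":"array","items":{"type":"array"}},"fingers":{"type":"number"},"squeeze":{"type":"number"}},"required":["moves"]}

```bash
mkdir -p pics; cat > h.py <<'E'
import numpy as np, cv2
from bench import r
from scipy.spatial.transform import Rotation as R
def snap(n,f):
    s=r.snapshot(n); cv2.imwrite('pics/'+f+'.png',s['pixels'][:,:,::-1]); np.save('pics/'+f+'.npy',s,allow_pickle=True); return s
def load(f): return np.load('pics/'+f+'.npy',allow_pickle=True).item()
def rot(s):
    o=np.array(s['orientation'])
    return o if o.shape==(3,3) else R.from_euler('xyz',o,degrees=True).as_matrix()
def pix(s,u,v,z):
    d=rot(s)@np.linalg.inv(s['camera_matrix'])@np.array([u,v,1.]); c=np.array(s['xyz'],float)
    return c+d*(z-c[2])/d[2]
def proj(s,p):
    q=s['camera_matrix']@(rot(s).T@(np.array(p,float)-s['xyz'])); return q[:2]/q[2]
E
python3 - <<'E'
from h import *
print(r.sense())
for n in ['scene','top']:
    s=snap(n,n+'0'); print(n,s['xyz'],s['orientation'],s['camera_matrix'])
E
```

```text
{'time': 0.0, 'joint_pos': array([ 5.84766268e+01,  7.51448357e+00,  8.53298884e+01, -9.86261087e-04,
        8.72605433e+01, -4.89241709e+00]), 'qd': array([-0.05757583, -0.07033202, -0.02304648, -0.06073774, -0.04585477,
       -0.01420507]), 'joint_efforts': array([-6.86748208e-04, -5.69399464e+01, -5.00555670e+01, -4.62378903e-04,
        1.51408254e-02,  5.19156856e-06]), 'tool_pos': array([268.65868409, 535.92419491, 252.24505755]), 'tcp_rot': array([-1.79895383e+02, -7.96624550e-03,  1.53369085e+02]), 'ft_force': array([ 0.41944108, -0.34060241,  0.50361819]), 'wrist_torque': array([-0.00484701, -0.04236795,  0.08343625]), 'finger_gap': 85.53074878535256}
scene [1074.3130136  -891.10403224 1073.35433675] [-133.0338819    -0.84047964   31.05547144] [[578.85908291   0.         321.26129412]
 [  0.         578.85908291 261.40830273]
 [  0.           0.           1.        ]]
top [ 329.04614723  -19.12280098 1282.78597456] [-168.42238663    0.19615736  -83.32376119] [[525.96855314   0.         327.24792484]
 [  0.         525.96855314 236.55767299]
 [  0.           0.           1.        ]]
```

View pics/scene0.png

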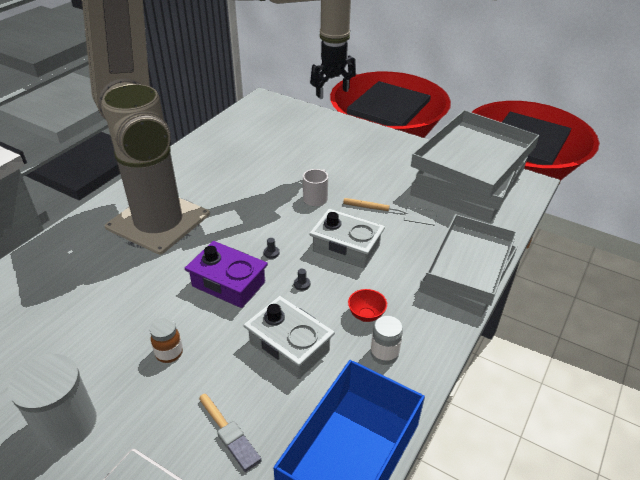

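View pics/top0.png

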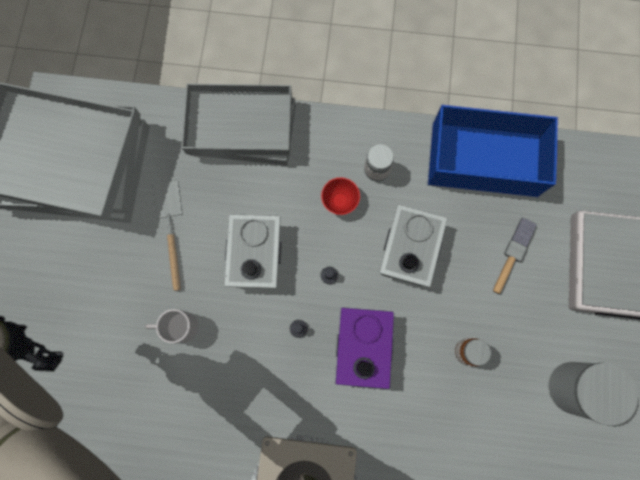

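The scene shows two steel pans, in top at (253,252) on the left and (413,247) on the right. The purple pan at top (366,348) is not meant. There are two marker candidates: top (330,275) / scene (302,281), and top (299,328) / scene (271,248). The base is near top (303,480), so the first one is farther and is the one I want. Next I'll check close crops.

```bash
python3 - <<'E'
from h import *
a=load('top0')['pixels'][:,:,::-1]; 
cv2.imwrite('pics/topc.png',cv2.resize(a[200:350,215:455],None,fx=3.3,fy=3.3,interpolation=cv2.INTER_CUBIC))
a=load('scene0')['pixels'][:,:,::-1]; 
cv2.imwrite('pics/scc.png',cv2.resize(a[200:375,180:400],None,fx=3.4,fy=3.4,interpolation=cv2.INTER_CUBIC))
E
```

```text
(no output)
```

View pics/topc.png

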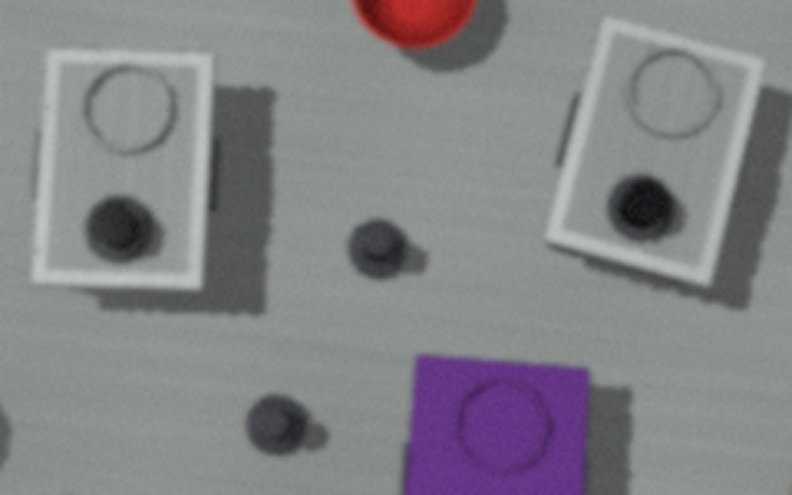

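View pics/scc.png

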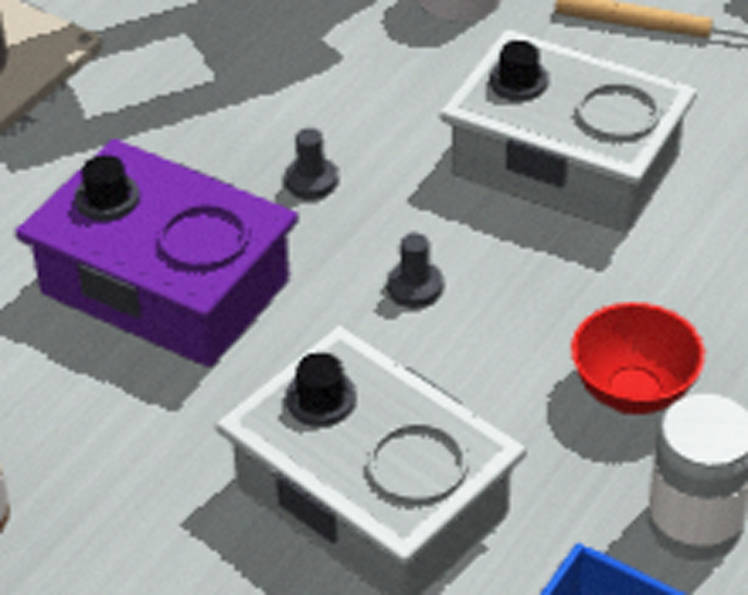

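```bash
python3 - <<'E'
from h import *
t=load('top0'); s=load('scene0')
T=lambda x,y,z:pix(t,(x+.5)/3.3-.5+215,(y+.5)/3.3-.5+200,z)
S=lambda x,y,z:pix(s,(x+.5)/3.4-.5+180,(y+.5)/3.4-.5+200,z)
np.set_printoptions(precision=1,suppress=True)
def pan(P,c,hold,coll,lat):
    q=[P(*p,71)[:2] for p in c]; ctr=np.mean(q,0)
    ax=(q[0]+q[1]-q[2]-q[3])/2; ay=(q[0]+q[3]-q[1]-q[2])/2
    yaw=np.arctan2(ax[1],ax[0]); u=np.array([np.cos(yaw),np.sin(yaw)])
    print('ctr',ctr,'size',np.linalg.norm(ax),np.linalg.norm(ay),'yaw',np.degrees(yaw))
    print('  hold',ctr+42*u,P(*hold,79),'latch',ctr-45*u,P(*coll,79),P(*lat,103))
pan(T,[(48,51),(213,54),(202,288),(33,284)],(131,110),(120,229),(118,229))
pan(S,[(694,95),(640,178),(443,115),(506,32)][0:1]+[(640,178),(443,115),(506,32)],(617,111),(518,80),(519,50))
pan(T,[(606,19),(764,61),(710,284),(548,241)],(675,95),(642,208),(643,205))
pan(S,[(524,453),(405,556),(220,426),(340,328)],(416,463),(320,398),(320,364))
print('marker',T(378,250,8),T(381,240,50),S(415,283,8),S(415,241,50))
print('other',T(277,425,8),S(311,178,8))
for p in [(340,196,40),(173,326,85),(175,245,0),(380,158,90),(479,351,90)]: print(pix(t,*p))
E
```

```text
ctr [521.9 184.4] size 168.14485853063675 118.5723586711898 yaw 5.172389932833903
  hold [563.7 188.1] [562.3 184.1  79. ] latch [477.1 180.3] [477.1 179.5  79. ] [474.  176.9 103. ]
ctr [528.6 179.5] size 167.88665982556532 114.61991143120602 yaw 4.476617872400672
  hold [570.5 182.8] [568.8 182.5  79. ] latch [483.7 176. ] [483.7 174.4  79. ] [479.7 181.5 103. ]
ctr [ 578.4 -189.9] size 166.8401336986689 116.6197674313262 yaw -8.982674460328191
  hold [ 619.9 -196.4] [ 617.7 -198.    79. ] latch [ 534.  -182.9] [ 534.2 -181.7   79. ] [ 532.2 -178.9  103. ]
ctr [ 584.9 -192. ] size 166.82513205299983 115.8286811408312 yaw -9.54390982182256
  hold [ 626.3 -199. ] [ 625.6 -200.2   79. ] latch [ 540.6 -184.6] [ 540.7 -186.7   79. ] [ 536.6 -178.9  103. ]
marker [492.5  -0.4   8. ] [494.5  -2.3  50. ] [498.   -2.1   8. ] [497.    0.2  50. ]
other [357.5  57.5   8. ] [362.9  54.2   8. ]
[685.8  -4.5  40. ]
[328.3 334.1  85. ]
[524.6 388.9   0. ]
[775.9 -89.5  90. ]
[ 353.2 -350.5   90. ]
```

drive_tool(moves=[[[20, -36, 0], 6], [[40, -72, 0], 12], [[60, -108, 0], 18], [[80, -144, 0], 24], [[100, -180, 0], 27], [[120, -216, 0], 27], [[140, -252, 0], 27], [[160, -288, 0], 27]], fingers=0, squeeze=20)

```text
time: 0.77
tool_pos: [429.2, 246.5, 253.0]
tcp_rot: [-180.0, -0.0, -179.6]
ft_force: [1.0, 0.1, 0.4]
finger_gap: -0.1
```

drive_tool(moves=[[[17, -23, 0], 0], [[34, -46, 0], 0], [[51, -69, 0], 0], [[51, -69, 0], 0], [[51, -69, 0], 0], [[51, -69, 0], 0], [[51, -69, 0], 0], [[51, -69, 0], 0]])

```text
time: 1.43
tool_pos: [479.3, 180.3, 253.2]
tcp_rot: [180.0, -0.0, -179.5]
ft_force: [-0.1, 0.8, 0.2]
finger_gap: 0.3
```

```bash
python3 - <<'E'
from h import *
s=snap('wrist','w1'); print(s['xyz'],s['orientation'],s['camera_matrix']); q=r.sense(); print(q)
snap('top','top1');snap('scene','scene1')
E
```

```text
[400.7046883  178.60458423 374.50096374] [1.62264395e+02 5.36892614e-02 9.04127021e+01] [[405.1431983    0.         324.2664702 ]
 [  0.         405.1431983  232.30821451]
 [  0.           0.           1.        ]]
{'time': 1.4833, 'joint_pos': array([ 1.48691040e+01, -6.22605105e+00,  9.90691100e+01,  9.87307045e-03,
        8.71652337e+01, -7.55942328e+01]), 'qd': array([-0.10747847, -0.0302066 , -0.13869638, -0.13552092, -0.0172796 ,
       -0.00570674]), 'joint_efforts': array([-2.25675339e-01, -4.42707145e+01, -5.00272465e+01, -1.05123158e-02,
        2.36377549e-03,  1.01072708e-02]), 'tool_pos': array([479.36714983, 180.30787589, 253.24993742]), 'tcp_rot': array([ 1.79992512e+02, -1.04853208e-02, -1.79537152e+02]), 'ft_force': array([-1.46629323,  0.29693361, -0.58933997]), 'wrist_torque': array([0.02501361, 0.02179311, 0.00548009]), 'finger_gap': 0.1286755559643096}
```

View pics/w1.png

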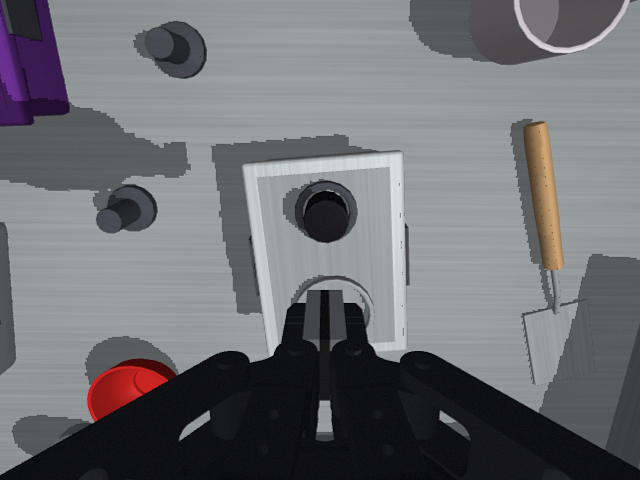

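The left latch's top is near (326,222), its collar near (326,212), the holder ring near (333,308), and the marker foot near (131,208). I'll zoom in on these.

```bash
python3 - <<'E'
from h import *
a=load('w1')['pixels'][:,:,::-1]
b=cv2.resize(a[140:340,230:420],None,fx=3,fy=3,interpolation=cv2.INTER_CUBIC)
g=np.clip(b.astype(float)*1.0,0,255); b2=(255*(g/255)**.5).astype(np.uint8)
cv2.imwrite('pics/w1c.png',b2)
E
```

```text
(no output)
```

View pics/w1c.png

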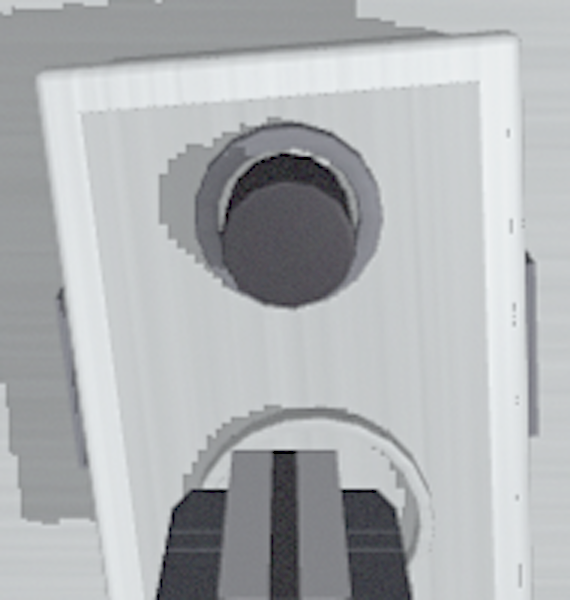

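```bash
python3 - <<'E'
from h import *
np.set_printoptions(precision=1,suppress=True)
w=load('w1'); P=lambda x,y,z:pix(w,(x+.5)/3-.5+230,(y+.5)/3-.5+140,z)
print('latch',P(289,244,103),'w',P(222,244,103)-P(357,244,103),'h',P(289,181,103)-P(289,308,103))
print('collar',P(288,211,79))
t=P(310,407,79); print('holder far edge',t)
print('ring l',P(188,495,79),'r',P(433,505,79))
print('marker', pix(w,131,208,5), pix(w,111,220,50))
print('tip', pix(w,324,290,231), 'tcp479.4 180.3')
E
```

```text
latch [479.2 180.1 103. ] w [  0.2 -31.4  -0. ] h [-30.7  -0.3   0. ]
collar [477.6 179.9  79. ]
holder far edge [531.  186.2  79. ]
ring l [557.1 153.5  79. ] r [559.6 220.   79. ]
marker [496.3  -2.7   5. ] [495.1   1.3  50. ]
tip [470.2 178.9 231. ] tcp479.4 180.3
```

drive_tool(moves=[[[0, 0, -20], 0], [[0, 0, -45], 0], [[0, 0, -70], 0], [[0, 0, -90], 0], [[0, 0, -105], 0], [[0, 0, -115], 0], [[0, 0, -121], 0], [[0, 0, -122], 0]])

```text
time: 2.25
tool_pos: [479.4, 179.4, 130.4]
tcp_rot: [-180.0, -0.1, -179.6]
ft_force: [-0.9, -0.1, 0.2]
finger_gap: -0.4
```

drive_tool(moves=[[[0, 0, -0.5], 0], [[0, 0, -1], 0], [[0, 0, -1.5], 0], [[0, 0, -2], 0], [[0, 0, -2.5], 0], [[0, 0, -3], 0], [[0, 0, -3.5], 0], [[0, 0, -4], 0]])

```text
time: 2.92
tool_pos: [480.0, 179.4, 127.3]
tcp_rot: [180.0, 0.0, -179.6]
ft_force: [-0.1, 0.3, -0.1]
finger_gap: -0.2
```

drive_tool(moves=[[[0, 0, -0.5], 0], [[0, 0, -1], 0], [[0, 0, -1.5], 0], [[0, 0, -2], 0], [[0, 0, -2.5], 0], [[0, 0, -3], 0], [[0, 0, -3], 0], [[0, 0, -3], 0]])

```text
time: 3.58
tool_pos: [479.9, 179.4, 124.4]
tcp_rot: [-180.0, -0.0, -179.6]
ft_force: [-0.1, 0.7, 2.1]
finger_gap: 0.0
```

drive_tool(moves=[[[0, 0, -0.3], 0], [[0, 0, -0.6], 0], [[0, 0, -0.9], 0], [[0, 0, -1.2], 0], [[0, 0, -1.5], 0], [[0, 0, -1.5], 0], [[0, 0, -1.5], 0], [[0, 0, -1.5], 0]])

```text
time: 4.25
tool_pos: [479.9, 179.4, 123.3]
tcp_rot: [-180.0, 0.0, -179.6]
ft_force: [-3.2, -1.4, 6.6]
finger_gap: -0.2
```

drive_tool(moves=[[[0, 0, -0.2], 0], [[0, 0, -0.4], 0], [[0, 0, -0.6], 0], [[0, 0, -0.8], 0], [[0, 0, -0.8], 0], [[0, 0, -0.8], 0], [[0, 0, -0.8], 0], [[0, 0, -0.8], 0]])

```text
time: 4.92
tool_pos: [480.0, 179.4, 122.7]
tcp_rot: [-180.0, 0.0, -179.6]
ft_force: [-3.7, -0.8, 8.4]
finger_gap: 0.1
```

```bash
python3 - <<'E'
from h import *
for i in range(3):
    r.snapshot('top'); q=r.sense(); print(q['time'],q['tool_pos'],q['ft_force'])
E
```

```text
4.9667 [479.97327942 179.38507681 122.68661418] [-4.63891179 -0.74696496  8.43950383]
5.0167 [479.95607319 179.38824424 122.66808144] [-5.37395743 -2.1494032   8.64223503]
5.0667 [479.97592436 179.3937398  122.71391003] [-3.80463474 -1.51653537  9.35548088]
```

drive_tool(moves=[[[0, 0, -0.2], 0], [[0, 0, -0.4], 0], [[0, 0, -0.6], 0], [[0, 0, -0.8], 0], [[0, 0, -1], 0], [[0, 0, -1], 0], [[0, 0, -1], 0], [[0, 0, -1], 0]])

```text
time: 5.73
tool_pos: [479.9, 179.4, 121.7]
tcp_rot: [-180.0, -0.0, -179.6]
ft_force: [-5.6, -2.2, 9.7]
finger_gap: 0.2
```

```bash
python3 - <<'E'
from h import *
for i in range(3):
    r.snapshot('top'); q=r.sense(); print(q['time'],q['tool_pos'],q['ft_force'])
E
```

```text
5.7833 [479.93703528 179.40285386 121.74081441] [-5.13451074 -2.62064834  9.97436541]
5.8333 [479.96578982 179.37973859 121.76445668] [-4.86302814 -1.8992328   8.93305198]
5.8833 [479.97008076 179.38897808 121.79219011] [-4.87593637 -0.39887748  8.28627991]
```

drive_tool(moves=[[[0, 0, -0.2], 0], [[0, 0, -0.4], 0], [[0, 0, -0.6], 0], [[0, 0, -0.8], 0], [[0, 0, -0.8], 0], [[0, 0, -0.8], 0], [[0, 0, -0.8], 0], [[0, 0, -0.8], 0]])

```text
time: 6.55
tool_pos: [479.9, 179.4, 120.9]
tcp_rot: [180.0, 0.0, -179.6]
ft_force: [-4.9, -1.8, 7.8]
finger_gap: -0.1
```

```bash
python3 - <<'E'
from h import *
for i in range(3):
    r.snapshot('top'); q=r.sense(); print(q['time'],q['tool_pos'],q['ft_force'])
E
```

```text
6.6 [479.94594927 179.37521898 120.83515798] [-4.05041067 -1.27908684  7.57361463]
6.65 [479.94274006 179.38123326 120.82501501] [-4.52070854 -2.05605313  8.89804144]
6.7 [479.98147392 179.38354136 120.87098406] [-4.45635022 -1.54483366  7.93523816]
```

The force peaked and is now falling as I go deeper, so this looks like the good latch. I'll push it through.

drive_tool(moves=[[[0, 0, -1], 0], [[0, 0, -2], 0], [[0, 0, -3], 0], [[0, 0, -4], 0], [[0, 0, -5], 0], [[0, 0, -6], 0], [[0, 0, -7], 0], [[0, 0, -8], 0]])

```text
time: 7.37
tool_pos: [479.9, 179.4, 112.1]
tcp_rot: [-180.0, 0.0, -179.6]
ft_force: [-1.7, -0.9, 2.5]
finger_gap: 0.1
```

drive_tool(moves=[[[0, 0, -0.3], 0], [[0, 0, -0.6], 0], [[0, 0, -0.9], 0], [[0, 0, -1.2], 0], [[0, 0, -1.2], 0], [[0, 0, -1.2], 0], [[0, 0, -1.2], 0], [[0, 0, -1.2], 0]])

```text
time: 8.03
tool_pos: [479.9, 179.4, 111.0]
tcp_rot: [180.0, 0.0, -179.6]
ft_force: [-2.0, -0.7, 2.9]
finger_gap: -0.1
```

drive_tool(moves=[[[0, 0, 3], 0], [[0, 0, 15], 0], [[0, 0, 40], 0], [[0, 0, 70], 0], [[0, 0, 100], 0], [[0, 0, 125], 0], [[0, 0, 140], 0], [[0, 0, 140], 0]])

```text
time: 8.7
tool_pos: [482.1, 179.9, 256.7]
tcp_rot: [179.9, 0.5, -179.6]
ft_force: [-0.1, 0.4, -0.7]
finger_gap: -0.4
```

```bash
python3 - <<'E'
from h import *
a=snap('wrist','w2'); print(r.sense()['tool_pos'],r.sense()['ft_force'])
b=cv2.resize(a['pixels'][140:340,230:420,::-1],None,fx=3,fy=3,interpolation=cv2.INTER_CUBIC)
cv2.imwrite('pics/w2c.png',(255*(b/255)**.5).astype(np.uint8))
E
```

```text
[481.23572399 179.70459281 254.04563016] [ 0.50567058  0.48244558 -0.82504357]
```

View pics/w2c.png

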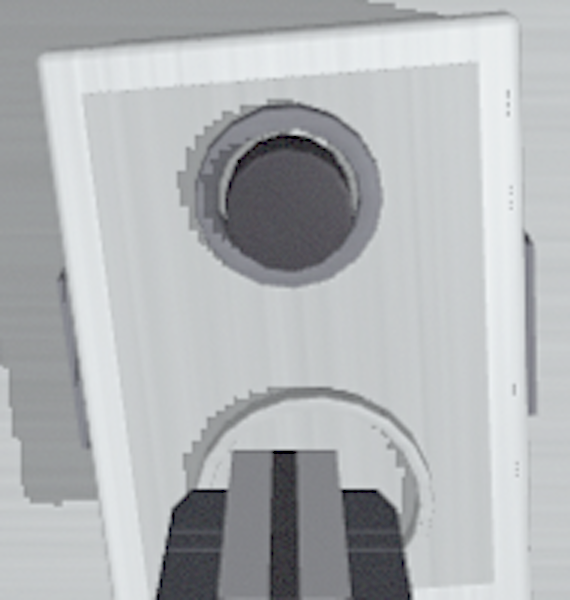

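The left latch stays down: its top is now at about crop (290,202), inside the collar. On to the right pan.

drive_tool(moves=[[[6, -38, 0], 0], [[12, -76, 0], -3], [[18, -114, 0], -6], [[24, -152, 0], -9], [[30, -190, 0], -9], [[36, -228, 0], -9], [[42, -266, 0], -9], [[48, -304, 0], -9]])

```text
time: 9.42
tool_pos: [527.1, -126.3, 249.4]
tcp_rot: [180.0, -0.1, 171.4]
ft_force: [0.7, 0.3, -0.5]
finger_gap: 0.1
```

drive_tool(moves=[[[4, -28, 0], 0], [[8, -57, 0], 0], [[8, -57, 0], 0], [[8, -57, 0], 0], [[8, -57, 0], 0], [[8, -57, 0], 0], [[8, -57, 0], 0], [[8, -57, 0], 0]])

```text
time: 10.08
tool_pos: [536.0, -180.5, 251.0]
tcp_rot: [180.0, 0.0, 171.5]
ft_force: [-0.6, -0.4, 0.5]
finger_gap: 0.2
```

```bash
python3 - <<'E'
from h import *
a=snap('wrist','w3'); print(r.sense()['tool_pos'],r.sense()['ft_force'])
b=cv2.resize(a['pixels'][140:340,220:430,::-1],None,fx=3,fy=3,interpolation=cv2.INTER_CUBIC)
cv2.imwrite('pics/w3c.png',(255*(b/255)**.5).astype(np.uint8))
E
```

```text
[ 536.0333699  -180.67970332  251.10820764] [-0.15072535 -0.1530227   1.45722855]
```

View pics/w3c.png

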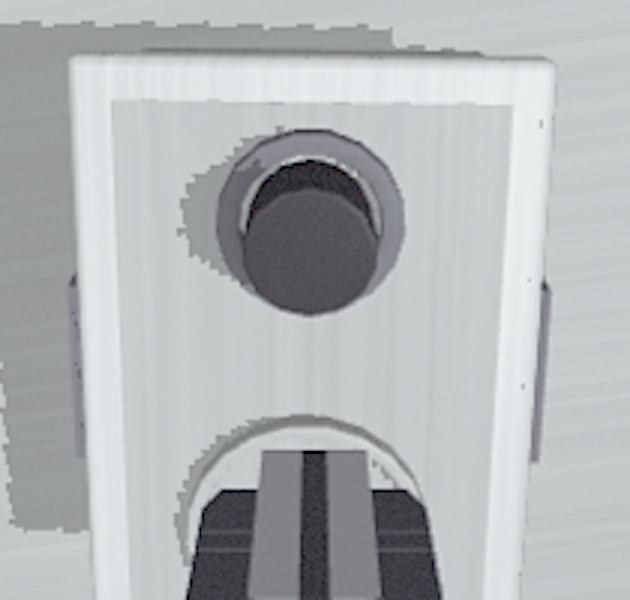

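View pics/w3.png

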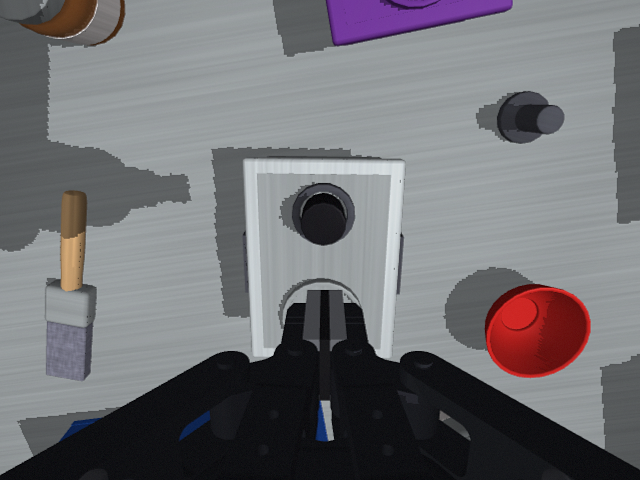

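```bash
python3 - <<'E'
from h import *
np.set_printoptions(precision=1,suppress=True)
w=load('w3'); P=lambda x,y,z:pix(w,(x+.5)/3-.5+220,(y+.5)/3-.5+140,z)
L=P(310,251,103);C=P(311,221,79)
print('latch',L,'collar',C)
print('ring far',P(308,415,79),'l',P(181,510,79))
# lid corners/yaw: side edges outer top
a=P(70,58,71);b=P(555,60,71); print(a,b,np.linalg.norm(a-b),np.degrees(np.arctan2((a-b)[0],-(a-b)[1])))
print('marker foot top',pix(w,523,118,10),'stem top',pix(w,550,119,50))
E
```

```text
latch [ 536.9 -183.1  103. ] collar [ 536.2 -182.8   79. ]
ring far [ 588.2 -191.5   79. ] l [ 610.8 -229.6   79. ]
[ 488.5 -235.6   71. ] [ 506.8 -117.6   71. ] 119.3578408206647 -8.817142467708244
marker foot top [496.2  -3.1  10. ] stem top [495.9  -1.1  50. ]
```

drive_tool(moves=[[[1, -2, -20], 0], [[1, -2, -45], 0], [[1, -2, -70], 0], [[1, -2, -90], 0], [[1, -2, -105], 0], [[1, -2, -115], 0], [[1, -2, -121], 0], [[1, -2, -122], 0]])

```text
time: 10.8
tool_pos: [536.5, -183.2, 128.1]
tcp_rot: [180.0, -0.1, 171.4]
ft_force: [-0.4, -0.5, 0.6]
finger_gap: -0.2
```

drive_tool(moves=[[[0, 0, -0.5], 0], [[0, 0, -1], 0], [[0, 0, -1.5], 0], [[0, 0, -2], 0], [[0, 0, -2.5], 0], [[0, 0, -3], 0], [[0, 0, -3.5], 0], [[0, 0, -4], 0]])

```text
time: 11.47
tool_pos: [537.0, -183.7, 125.1]
tcp_rot: [-180.0, 0.0, 171.4]
ft_force: [-0.2, 0.3, 2.7]
finger_gap: 0.0
```

drive_tool(moves=[[[0, 0, -0.3], 0], [[0, 0, -0.6], 0], [[0, 0, -0.9], 0], [[0, 0, -1.2], 0], [[0, 0, -1.5], 0], [[0, 0, -1.5], 0], [[0, 0, -1.5], 0], [[0, 0, -1.5], 0]])

```text
time: 12.13
tool_pos: [537.0, -183.7, 124.0]
tcp_rot: [-180.0, 0.0, 171.4]
ft_force: [-3.6, 1.0, 6.3]
finger_gap: -0.0
```

drive_tool(moves=[[[0, 0, -0.3], 0], [[0, 0, -0.6], 0], [[0, 0, -0.6], 0], [[0, 0, -0.6], 0], [[0, 0, -0.6], 0], [[0, 0, -0.6], 0], [[0, 0, -0.6], 0], [[0, 0, -0.6], 0]])

```text
time: 12.8
tool_pos: [537.0, -183.7, 123.6]
tcp_rot: [-180.0, 0.0, 171.4]
ft_force: [-4.5, 1.0, 8.2]
finger_gap: -0.3
```

drive_tool(moves=[[[0, 0, -0.3], 0], [[0, 0, -0.6], 0], [[0, 0, -0.8], 0], [[0, 0, -0.8], 0], [[0, 0, -0.8], 0], [[0, 0, -0.8], 0], [[0, 0, -0.8], 0], [[0, 0, -0.8], 0]])

```text
time: 13.47
tool_pos: [537.0, -183.7, 123.1]
tcp_rot: [-180.0, 0.0, 171.4]
ft_force: [-5.1, 1.9, 10.3]
finger_gap: -0.2
```

```bash
cat > f.py <<'E'
from h import *
for i in range(3):
    r.snapshot('top'); q=r.sense(); print(q['time'],q['tool_pos'],q['ft_force'])
E
python3 f.py
```

```text
13.5167 [ 537.01542163 -183.68753302  123.06379326] [-5.4591613   2.12091929  9.23275341]
13.5667 [ 537.00668299 -183.68908552  123.09503306] [-5.49352326  1.95513487 10.77637381]
13.6167 [ 537.01537143 -183.6657543   123.07261316] [-5.61478027  2.50517943  9.84768231]
```

drive_tool(moves=[[[0, 0, -0.2], 0], [[0, 0, -0.4], 0], [[0, 0, -0.6], 0], [[0, 0, -0.8], 0], [[0, 0, -0.8], 0], [[0, 0, -0.8], 0], [[0, 0, -0.8], 0], [[0, 0, -0.8], 0]])

```text
time: 14.28
tool_pos: [537.0, -183.7, 122.5]
tcp_rot: [-180.0, 0.0, 171.4]
ft_force: [-6.4, 2.4, 12.0]
finger_gap: 0.1
```

```bash
python3 f.py
```

```text
14.3333 [ 537.02545837 -183.70814912  122.53580663] [-5.24662885  2.12271518 12.75434086]
14.3833 [ 537.03657626 -183.69231739  122.53211891] [-5.31306605  2.02832379 11.31577246]
14.4333 [ 537.00331368 -183.69273887  122.51732579] [-6.29051233  2.40630729 12.2782887 ]
```

This one resists with 12 N at about 3 mm and no click, so it is the stiff latch. I'll hold for a second, then lift.

drive_tool(moves=[[[0, 0, 0], 0], [[0, 0, 0], 0], [[0, 0, 0], 0], [[0, 0, 0], 0], [[0, 0, 0], 0], [[0, 0, 0], 0], [[0, 0, 0], 0], [[0, 0, 0], 0]])

```text
time: 15.1
tool_pos: [537.0, -183.7, 122.5]
tcp_rot: [-180.0, 0.0, 171.4]
ft_force: [-6.0, 2.4, 11.9]
finger_gap: -0.4
```

drive_tool(moves=[[[0, 0, 0], 0], [[0, 0, 0], 0], [[0, 0, 0], 0], [[0, 0, 1], 0], [[0, 0, 3], 0], [[0, 0, 15], 0], [[0, 0, 40], 0], [[0, 0, 75], 0]])

```text
time: 15.77
tool_pos: [534.9, -182.7, 194.0]
tcp_rot: [179.9, -0.4, 171.4]
ft_force: [0.2, 0.6, -0.6]
finger_gap: 0.2
```

drive_tool(moves=[[[-4, 35, 10], 2], [[-9, 75, 10], 5], [[-14, 114, 10], 8], [[-19, 150, 10], 8], [[-24, 180, 10], 8], [[-24, 180, 10], 8], [[-24, 180, 10], 8], [[-24, 180, 10], 8]])

```text
time: 16.43
tool_pos: [513.2, -4.0, 206.7]
tcp_rot: [-180.0, 0.0, 179.4]
ft_force: [0.9, -0.2, -0.1]
finger_gap: -0.4
```

```bash
python3 - <<'E'
from h import *
np.set_printoptions(precision=1,suppress=True)
a=snap('wrist','w4'); print(r.sense()['tool_pos'],r.sense()['tcp_rot'],r.sense()['ft_force'])
for z,c in ((10,'foot'),(50,'top')): print(c,proj(a,(496,-2,z)))
E
```

```text
[513.2  -4.5 206.6] [-180.     0.   179.3] [0.3 0.3 0.5]
foot [328.5 183.7]
top [329.  194.6]
```

View pics/w4.png

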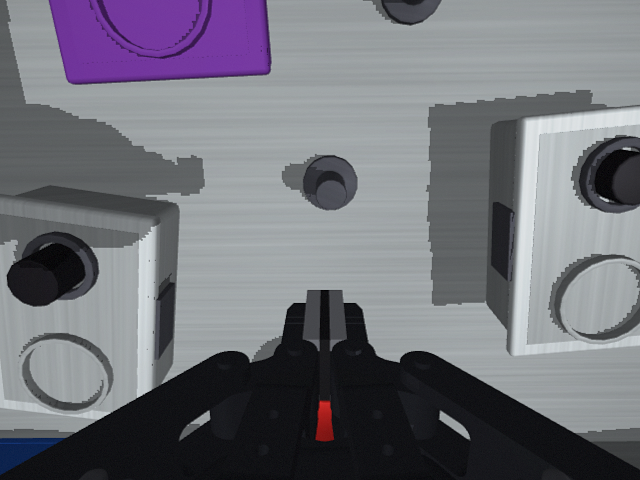

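drive_tool(moves=[[[-9, 2, 0], 0], [[-18, 3, 0], 0], [[-18, 3, -30], 0], [[-18, 3, -60], 0], [[-18, 3, -85], 0], [[-18, 3, -100], 0], [[-18, 3, -106], 0], [[-18, 3, -106], 0]], fingers=70)

```text
time: 17.15
tool_pos: [493.8, -1.7, 98.6]
tcp_rot: [180.0, -0.2, 179.3]
ft_force: [-0.1, 0.6, -0.1]
finger_gap: 69.9
```

```bash
python3 - <<'E'
from h import *
np.set_printoptions(precision=1,suppress=True)
a=snap('wrist','w5'); print(r.sense()['tool_pos'],r.sense()['tcp_rot'],r.sense()['finger_gap'])
print(proj(a,(495,-1,10)),proj(a,(495,-1,50)))
E
```

```text
[494.8  -1.6 100.1] [-180.    -0.1  179.3] 69.76725583818826
[328.  254.6] [328.7 285.4]
```

View pics/w5.png

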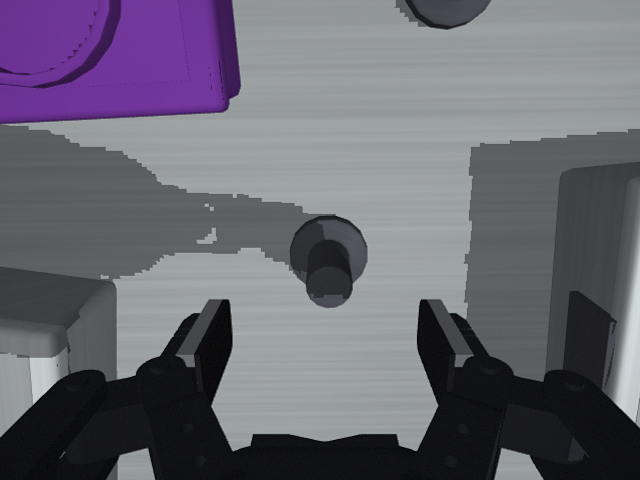

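The marker foot is at (328,254) and its top at (329,286), which matches (495,-1). I'll descend and grip.

drive_tool(moves=[[[0, 0.5, -15], 0], [[0, 0.5, -30], 0], [[0, 0.5, -43], 0], [[0, 0.5, -53], 0], [[0, 0.5, -59], 0], [[0, 0.5, -62], 0], [[0, 0.5, -62], 0], [[0, 0.5, -62], 0]])

```text
time: 17.87
tool_pos: [495.5, -0.2, 39.0]
tcp_rot: [-180.0, 0.1, 179.4]
ft_force: [1.3, -0.1, -0.4]
finger_gap: 70.0
```

drive_tool(moves=[[[0, 0, 0], 0], [[0, 0, 0], 0], [[0, 0, 0], 0], [[0, 0, 0], 0], [[0, 0, 0], 0], [[0, 0, 0], 0], [[0, 0, 0], 0], [[0, 0, 0], 0]], fingers=0, squeeze=40)

```text
time: 18.53
tool_pos: [495.3, -0.1, 38.8]
tcp_rot: [-180.0, 0.0, 179.4]
ft_force: [-0.6, 0.6, 6.4]
finger_gap: 20.8
```

drive_tool(moves=[[[0, 0, 6], 0], [[0, 0, 18], 0], [[0, 0, 38], 0], [[0, 0, 60], 0], [[0, 0, 85], 0], [[0, 0, 110], 0], [[0, 0, 125], 0], [[0, 0, 125], 0]])

```text
time: 19.2
tool_pos: [497.4, -0.4, 168.3]
tcp_rot: [-180.0, 0.4, 179.4]
ft_force: [0.8, -0.4, -1.3]
finger_gap: 20.7
```

drive_tool(moves=[[[13, -20, 0], -1], [[30, -46, 0], -3], [[48, -74, 0], -5], [[66, -102, 0], -7], [[84, -130, 0], -8], [[102, -158, 0], -8], [[116, -182, 0], -8], [[126, -196, 0], -8]])

```text
time: 19.87
tool_pos: [620.9, -198.8, 161.6]
tcp_rot: [-180.0, -0.1, 171.3]
ft_force: [-0.5, -0.6, -1.6]
finger_gap: 20.7
```

drive_tool(moves=[[[0, 0, -5], 0], [[0, 0, -10], 0], [[0, 0, -15], 0], [[0, 0, -20], 0], [[0, 0, -20], 0], [[0, 0, -20], 0], [[0, 0, -20], 0], [[0, 0, -20], 0]])

```text
time: 20.53
tool_pos: [621.2, -195.9, 143.9]
tcp_rot: [-180.0, 0.1, 171.4]
ft_force: [0.8, 0.0, -1.9]
finger_gap: 20.7
```

```bash
python3 - <<'E'
from h import *
np.set_printoptions(precision=1,suppress=True)
a=snap('wrist','w6'); q=r.sense();print(q['tool_pos'],q['tcp_rot'],q['finger_gap'],q['ft_force'])
snap('scene','s6');t=snap('top','t6')
s=load('s6')
cv2.imwrite('pics/s6c.png',cv2.resize(s['pixels'][240:400,210:370,::-1],None,fx=3.7,fy=3.7,interpolation=cv2.INTER_CUBIC))
E
```

```text
[ 621.2 -196.   143.9] [-180.     0.1  171.4] 20.481609479653727 [-0.4  0.5 -2.7]
```

View pics/w6.png

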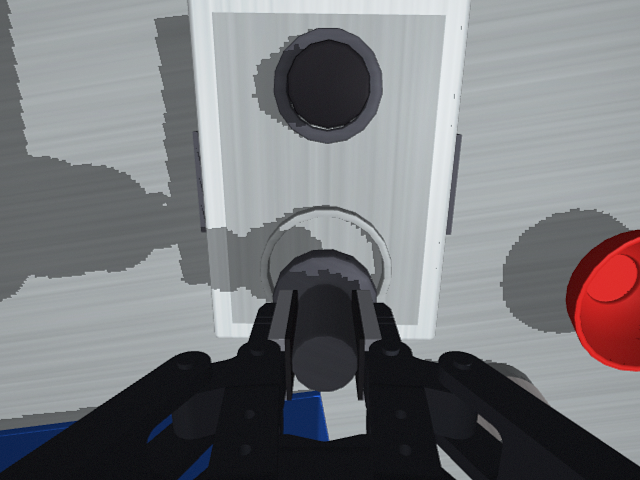

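View pics/s6c.png

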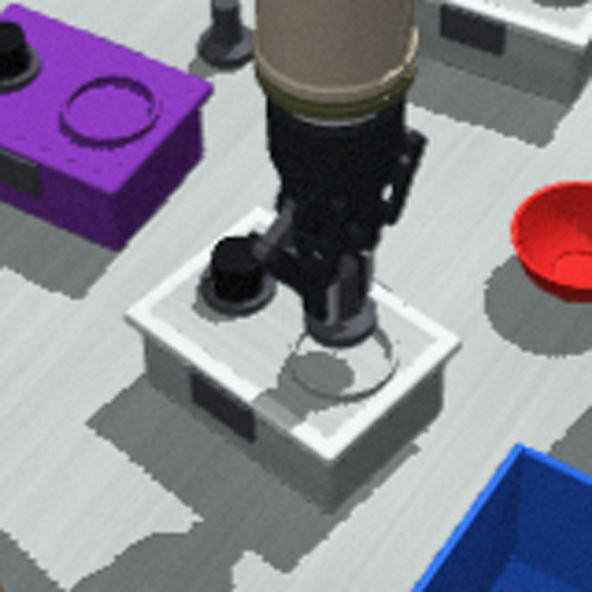

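```bash
python3 - <<'E'
from h import *
np.set_printoptions(precision=1,suppress=True)
w=load('w6'); u=np.array([np.cos(np.radians(-9)),np.sin(np.radians(-9)),0])
L=pix(w,329,85,103); print('latch',L,'-> holder',L+87*u)
print('ring far->ctr',pix(w,326,206,79)+33*u)
print('ring l/r mid',pix(w,260,265,79),pix(w,391,265,79))
print('foot l/r',pix(w,273,290,115),pix(w,378,290,115), 'far->ctr',pix(w,326,249,115)+22*u)
# model fit overlay
v=w['pixels'][:,:,::-1].copy()
n=np.linspace(0,2*np.pi,80)
for c,rad,z,col in (((622,-196.5),33,79,(0,0,255)),((622,-196.5),29,79,(0,0,255)),((621.5,-196),22,115,(0,255,0)),((536.9,-183.1),16,103,(255,255,0))):
    for a in n: cv2.circle(v,tuple(np.round(proj(w,(c[0]+rad*np.cos(a),c[1]+rad*np.sin(a),z))).astype(int)),0,col,-1)
cv2.imwrite('pics/ov6.png',cv2.resize(v[20:400,200:460],None,fx=1.55,fy=1.55))
E
```

```text
latch [ 537.5 -182.8  103. ] -> holder [ 623.4 -196.4  103. ]
ring far->ctr [ 622.2 -196.8   79. ]
ring l/r mid [ 614.4 -228.5   79. ] [ 624.2 -164.3   79. ]
foot l/r [ 612.3 -217.1  115. ] [ 618.7 -174.7  115. ] far->ctr [ 619.6 -196.5  115. ]
```

View pics/ov6.png

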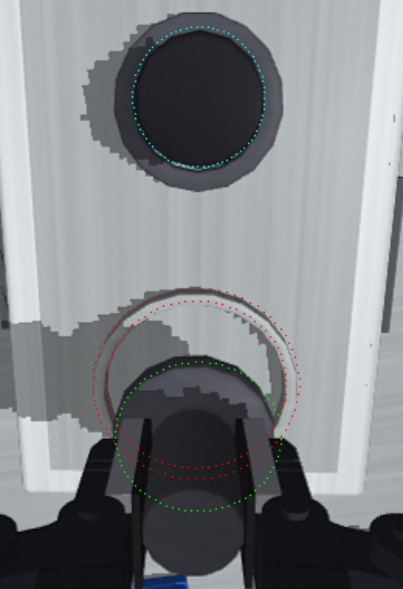

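drive_tool(moves=[[[2, -0.5, -5], 0], [[2, -0.5, -11], 0], [[2, -0.5, -17], 0], [[2, -0.5, -23], 0], [[2, -0.5, -28], 0], [[2, -0.5, -30], 0], [[2, -0.5, -31], 0], [[2, -0.5, -31.5], 0]])

```text
time: 21.35
tool_pos: [622.8, -196.6, 111.5]
tcp_rot: [180.0, -0.0, 171.4]
ft_force: [0.6, 1.1, -1.2]
finger_gap: 20.8
```

drive_tool(moves=[[[0, 0, -0.4], 0], [[0, 0, -0.8], 0], [[0, 0, -1.2], 0], [[0, 0, -1.6], 0], [[0, 0, -2], 0], [[0, 0, -2], 0], [[0, 0, -2], 0], [[0, 0, -2], 0]])

```text
time: 22.02
tool_pos: [623.0, -196.7, 109.8]
tcp_rot: [-180.0, 0.0, 171.4]
ft_force: [-0.1, -0.4, -1.4]
finger_gap: 20.9
```

Still −1.4 N, the marker's weight, so it isn't touching yet. I'll go down a little more.

drive_tool(moves=[[[0, 0, -0.2], 0], [[0, 0, -0.4], 0], [[0, 0, -0.6], 0], [[0, 0, -0.8], 0], [[0, 0, -1], 0], [[0, 0, -1], 0], [[0, 0, -1], 0], [[0, 0, -1], 0]])

```text
time: 22.68
tool_pos: [623.1, -196.6, 109.8]
tcp_rot: [-180.0, 0.0, 171.4]
ft_force: [-4.1, 2.2, 6.2]
finger_gap: 20.4
```

Touching (6 N). Opening moderately: first to 45 mm, then lifting.

drive_tool(moves=[[[0, 0, 0.6], 0], [[0, 0, 0.6], 0], [[0, 0, 0.6], 0], [[0, 0, 0.6], 0], [[0, 0, 0.6], 0], [[0, 0, 0.6], 0], [[0, 0, 0.6], 0], [[0, 0, 0.6], 0]], fingers=55)

```text
time: 23.35
tool_pos: [622.9, -196.6, 109.3]
tcp_rot: [180.0, -0.0, 171.4]
ft_force: [0.9, -0.2, -0.4]
finger_gap: 55.1
```

drive_tool(moves=[[[0, 0, 5], 0], [[0, 0, 15], 0], [[0, 0, 30], 0], [[0, 0, 50], 0], [[0, 0, 75], 0], [[0, 0, 100], 0], [[-15, 0, 120], 0], [[-30, 0, 120], 0]])

```text
time: 24.02
tool_pos: [595.4, -197.6, 236.8]
tcp_rot: [-179.9, 0.5, 171.4]
ft_force: [0.5, 0.4, 0.9]
finger_gap: 54.5
```

drive_tool(moves=[[[-30, 30, 20], 0], [[-60, 60, 40], 0], [[-60, 60, 40], 0], [[-60, 60, 40], 0], [[-60, 60, 40], 0], [[-60, 60, 40], 0], [[-60, 60, 40], 0], [[-60, 60, 40], 0]])

```text
time: 24.68
tool_pos: [533.0, -137.2, 268.3]
tcp_rot: [180.0, -0.1, 171.3]
ft_force: [-0.3, -0.3, -0.4]
finger_gap: 55.3
```

```bash
python3 - <<'E'
from h import *
np.set_printoptions(precision=1,suppress=True)
w=snap('wrist','w7'); q=r.sense();print(q['tool_pos'],q['finger_gap'],q['ft_force'])
s=snap('scene','s7'); t=snap('top','t7')
v=cv2.resize(w['pixels'][:,:,::-1],None,fx=1,fy=1);cv2.imwrite('pics/w7.png',v)
cv2.imwrite('pics/s7c.png',cv2.resize(s['pixels'][200:375,210:400,::-1],None,fx=3.2,fy=3.2,interpolation=cv2.INTER_CUBIC))
E
```

```text
[ 533.  -137.1  268.3] 54.79162105397006 [ 0.7  0.1 -0. ]
```

View pics/w7.png

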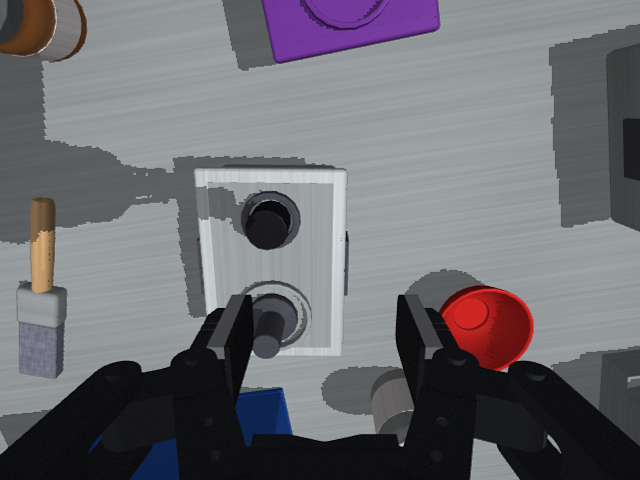

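View pics/s7c.png

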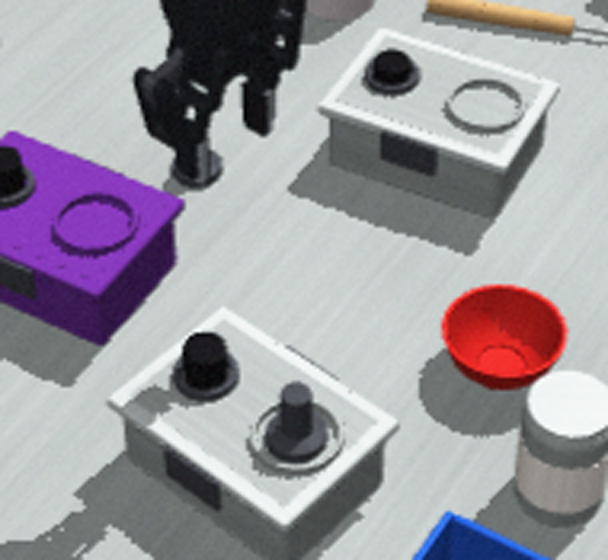

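The marker stands in the holder, the left latch is down and the right latch is up. I'll measure how well it's centred.

```bash
python3 - <<'E'
from h import *
n=np.linspace(0,2*np.pi,100)
for f,(x0,x1,y0,y1),k in (('w7',(190,350,160,370),3),('s7',(270,330,300,365),9)):
    w=load(f); 
    v=cv2.resize(w['pixels'][y0:y1,x0:x1,::-1],None,fx=k,fy=k,interpolation=cv2.INTER_CUBIC)
    v=(255*(v/255)**.7).astype(np.uint8)
    off={'w7':(0,0),'s7':(3.5,-2.5)}[f]
    for c,rad,z,col in (((622.3,-196.6),33,79,(0,0,255)),((622.3,-196.6),22,81,(0,255,0)),((622.3,-196.6),11,121,(255,255,0))):
        for a in n:
            p=(proj(w,(c[0]+off[0]+rad*np.cos(a),c[1]+off[1]+rad*np.sin(a),z))-[x0,y0]+.5)*k-.5
            cv2.circle(v,tuple(np.round(p).astype(int)),1,col,-1)
    cv2.imwrite('pics/ov_'+f+'.png',v)
E
```

View pics/ov_w7.png

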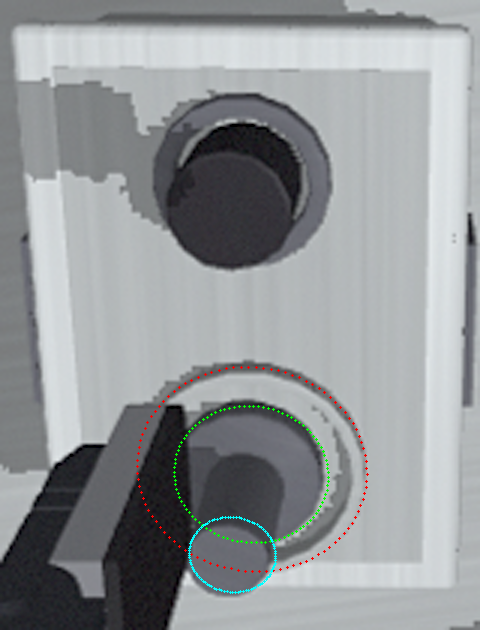

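View pics/ov_s7.png

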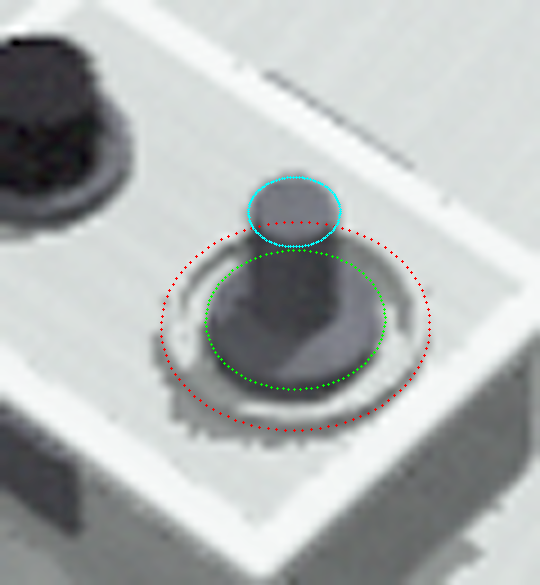

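The foot sits flat inside the ring. The clearance inside the ring is only 7 mm, so the offset must be under 10 mm; the overlay shows 3 mm at most. The stem is upright and the gripper is clear, so I'm handing in.

```bash
python3 - <<'E'
from h import *
a=load('top0')['pixels'].astype(int);b=load('t7')['pixels'].astype(int)
for n,(u,v) in dict(bowl=(340,196),mug=(173,326),spat=(175,245),jar=(475,351),brush=(515,255),can=(380,158)).items():
    print(n,np.abs(a-b)[v-20:v+20,u-20:u+20].mean().round(1))
print(r.hand_in())
E
```

```text
bowl 2.4
mug 2.0
spat 1.7
jar 28.9
brush 1.7
can 5.0
the job is handed in; nothing more can be done
None
```

```bash
python3 - <<'E'
from h import *
cv2.imwrite('pics/t7v.png',load('t7')['pixels'][:,:,::-1])
E
```

```text
(no output)
```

View pics/t7v.png

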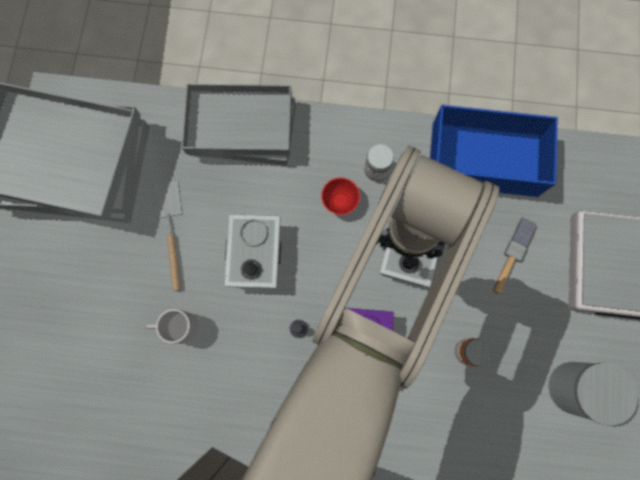

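The job is done and handed in at about 25 s of the 72 s allowed; no verdict is reported.

- **Good latch (left pan):** it gave way at about 9–10 N vertical (5–8 N was stated) and clicked through. It was still down in the last pictures.
- **Stiff latch (right pan):** I leaned on it with about 12 N for just over a second, about 13–14 N counting sideways drag. It went down about 3 mm without clicking and came back up.
- **Marker:** I took the one farther from the base. It stands upright, released, on the floor of the holder on the right pan. The overlays did not agree exactly on how well it is centred: they allow an offset of up to about 3 mm, within the 10 mm limit.
- **Bystanders:** comparing pictures from before and after, five of the six match. The jar's patch differed (28.9 against 5 or less elsewhere). I only viewed that picture after handing in: the jar is in the same place, and the difference is the arm's shadow on it.
- **At hand-in:** the gripper was clear of everything.

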